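# Extend the telescopic inspection mirror to its second stop and hold it ready

## Robot

A 6-joint arm with a two-finger parallel gripper is mounted at the origin on a cart in front of the work surface, level with it; the furniture and walls round the work are solid. World frame = base frame: x ahead of the robot, y to its left, z up, the work surface at z = 0. Lengths are in mm, angles in degrees, forces in N, time in s.
With the tool pointing down it reaches from about 300 to 850 mm from the base axis. Payload 4.2 kg.
Tool frame: the origin (TCP) lies between the finger pads, 19 mm behind the fingertips; this is the grasp point; z points along the fingers, y is the line along which they close (so a half turn about z gives the same grasp; the last joint's range is limited). The gripper opens to 91 mm and grips with 3 to 60 N. Pads are 32 mm wide; open, the fingers measure 118 mm over their backs; the gripper's body (76 mm by 178 mm) begins 60 mm behind the grasp point.
Start: joints at [65.89, 18.312, 89.639, -0, 72.044, -1.146], TCP at [224.342, 529.445, 232.776] pointing down, gripper open.
Joint ranges: [-177.97, 177.97], [-48.28, 115.42], [12.27, 149.76], [-77.06, 257.06], [2.81, 150.46], [-146.56, 146.56]. Speed limits (degrees/s): [147.25, 147.25, 180, 180, 180, 180].

## Interface

Orientations are given as [roll, pitch, yaw] about the fixed x, y, z axes, in that order (R = Rz(yaw) Ry(pitch) Rx(roll)).
In Python, from workcell import env gives the robot as it stands.
- The arm moves only by the shell command python3 -m jog 'ROWS' [FORCE]. ROWS is a JSON object of lists of equal length, an entry for each row: "jaw": the finger opening in mm, from 0 to 91.2; "slide": the shift along the tool's x, y, z in units of 30 mm (1.0 is 30 mm), a list of three; "spin": the turn about the tool's z in units of 8 degrees (1.0 is 8 degrees). In form: {"jaw": [jaw, ...], "slide": [[dx, dy, dz], ...], "spin": [spin, ...]}. A call has 1 to 10 rows; each row shifts and turns the commanded pose from where the row before left it, along the tool's axes as they then stand; what a row does not reach is not made up. A row lasts 1/10 s, in which the tool goes at most 50 mm and 8.59 degrees, less where a joint would pass 70% of its speed; a pose out of reach is approached as far as the arm can. A call is refused whole if a number of a shift passes 1 or a number of a turn 1, either way. A call with a gripper value outside its range is refused whole. The fingers move at their own pace and stop on an object; FORCE is the grip in N (left out, the last holds). Time passes only in rows, so rows that do not move let the fingers close. It gives the time, the measured TCP pose, the force, the opening and the grip force at its end, in the units of the state.
- env.state(): the state, without advancing time (a new reading comes with each control period).
- env.grab_frame(name): name is "scene" or "top"; returns the picture (400x640x3 uint8, red, green, blue); there is no depth.
- env.camera_model(name): a dict with "fx", "fy", "cx", "cy" (pixels), "camera_from_world" (4x4, takes a point from world to camera coordinates). Camera axes: x right, y up, looking along -z (the intrinsics and any distortion apply to the point x, -y, -z); pixel columns grow to the right and rows downward; lengths in mm; the calibration is good to about 2 mm. A picture is of the moment at which its call begins. camera_model takes no time and is no camera call.
- env.job_done(): hands the job in; it is judged then, once.
The state is a dict: "time_s": time; "qpos": joint angles; "qvel": joint speeds; "effort": joint torques, N m; "ee_pos": TCP position; "ee_rot": TCP orientation; "force": force on the tool from outside, world axes, zero at the start; "torque": the same for the moment, N m; "gripper_width": finger opening in mm; "gripper_force": force on a finger pad.
Only numpy, scipy, OpenCV 4.12 (cv2) and the standard library are available. Lean on these libraries where they do the work, as an engineer would, in place of code of your own. Each camera call takes 0.05 s, during which the arm holds its last target. There are 200 camera calls.

## Task

Get the telescopic foot-inspection mirror in its dock ready for the nurse: press down the release pad on top of the handle until the rod springs out a little, then pull the rod out by its knurled metal sleeve, through the click of the first stop, to the second stop where it locks. Then take the mirror by its handle, lift it out of the dock and hold it up steady and about level, mirror face up, with the handle at least 12 cm above the worktop; finish while holding it there, without putting it down or letting go. Do not knock the carton, the two vials or the tape roll away.

Things in the scene. Friction and masses are not known exactly. Their poses are not given: they have to be found in the camera images.
- mirror: loose inspection mirror lying in the dock, 0.3 kg: grey box-section handle 160 x 26 x 26 mm, notched steel rod sliding out of its front, round grey-rimmed mirror 60 mm across on the rod's end. Origin on the handle's underside, 85 mm from its tail, 75 mm from its front; x along the rod towards the mirror (pull this way), z up = face up. Rod axis 13 mm above the underside. 278 mm long closed.
- mirror_grip (a point): where to hold the handle: on its centre line at the dark ribs, 10 mm behind mirror's origin, 13 mm above its underside (33 mm above the worktop in the dock). 26 mm wide here, close the fingers along y; the dock is open beside it, only its 11 mm high base lies below. Extended, the mirror balances about 60 mm ahead of here.
- release_pad (a point): top of the round white pad (13 mm across) at the rear end of the white rocker catch on the handle's top, 12 mm ahead of mirror's origin, 52 mm above the worktop in the dock, 6 mm above the handle. Press down: free after 4 mm, stop at 5 mm, 2 to 4 N. The rod then springs out 14 mm in about 0.4 s. Between notches the pad stays 4 mm down; it rises when the catch drops into a notch.
- pull_sleeve (a point): centre of the knurled metal sleeve on the rod behind the mirror: 36 mm long, 15 mm thick, on the rod axis (33 mm above the worktop in the dock), 108 mm ahead of mirror's origin when closed; moves with the rod. Grip across y, pull along mirror's +x. The mirror's rim begins 25 mm ahead of this point; the dock's end wall (37 mm high) is 24 mm behind it when closed.
- mirror_face (a point): centre of the round mirror's glass, 163 mm ahead of mirror's origin when closed, 17 mm above the handle's underside; it moves with the rod
- mirror_rod (a joint): how far the rod is drawn out (m): 0 closed and locked, 0.014 once released, 0.053 to 0.058 at the first stop (soft notch: some 5 N of pull clicks through it), 0.109 to 0.110 at the second stop (end of travel; the catch drops in and locks it out). Sliding between stops takes 1 to 2 N.
- mirror_catch (a joint): turn of the rocker catch (rad): 0 sprung up with its nose in a notch (locked), about 0.115 while riding on the rod between notches, 0.14 pressed fully down
- dock: fixed white dock, base 192 x 64 x 11 mm, two saddles 20 mm high between 37 mm high cheeks at its ends, open middle 98 mm long. Origin under its middle, on the worktop; axes as those of the mirror lying in it. Its front wall, against which the handle bears when the rod is pulled (up to 5 mm play), has a 15 mm slot for the rod, open at the top. The mirror lifts straight up out of it.
- swab_box: bystander: carton 55 x 100 x 45 mm, origin centre of its underside
- vial_1: bystander: small glass vial 21 mm across, 44 mm tall, origin centre of its underside
- vial_3: bystander: wide glass vial 26 mm across, 39 mm tall, origin centre of its underside
- tape_silk: bystander: roll of white tape 57 mm across, 25 mm high, origin centre of its underside

How it is judged:
By the outcome, as a careful person would: the job done as asked, in the order asked, and still so for the second after the job is handed in, while the arm keeps its last pose, push and grip.
It also fails if it takes over 51 s, if anything falls off the work surface, if the arm or the gripper's body presses on something with over 40 N, if the wrist force passes 120 N, or if a joint passes its speed limit or range.

## Working session

There is one attempt and no reset: what is moved stays moved. The work goes in short steps, Python scripts to look and compute and a shell command to move; the robot and the scene stay as the last step left them, time stands still between calls to the robot, and variables do not carry over. Pictures are saved under pics/ and viewed, at most 10 in all, crops included, and the job is handed in when it is done.

```bash
mkdir -p pics; ls; python3 - <<'E'
from workcell import env
import cv2, numpy as np
for n in("scene","top"):
    f=env.grab_frame(n); cv2.imwrite(f"pics/{n}0.png",f[:,:,::-1])
    m=env.camera_model(n); print(n,{k:(np.round(v,3).tolist() if not isinstance(v,str) else v) for k,v in m.items()})
s=env.state(); print({k:np.round(v,2).tolist() for k,v in s.items()})
E
```

```text
pics
scene {'fx': 366.223, 'fy': 366.223, 'cx': 319.119, 'cy': 198.757, 'camera_from_world': [[0.685, -0.728, -0.006, -609.413], [0.554, 0.517, 0.653, -202.019], [-0.472, -0.45, 0.758, -883.872], [0.0, 0.0, 0.0, 1.0]]}
top {'fx': 445.503, 'fy': 445.503, 'cx': 326.844, 'cy': 201.294, 'camera_from_world': [[0.027, -1.0, -0.005, -314.221], [0.991, 0.026, 0.129, -557.171], [-0.129, -0.008, 0.992, -1035.565], [0.0, 0.0, 0.0, 1.0]]}
{'time_s': 0.1, 'qpos': [65.89, 18.35, 89.7, -0.0, 72.04, -1.15], 'qvel': [-0.06, -0.13, -0.24, -0.03, -0.08, 0.03], 'effort': [-0.0, -41.33, -23.25, 0.07, 0.04, -0.0], 'ee_pos': [224.19, 529.05, 232.01], 'ee_rot': [-179.91, -0.0, 157.03], 'force': [0.17, 0.72, 0.22], 'torque': [-0.02, 0.04, -0.03], 'gripper_force': 0.0, 'gripper_width': 91.42}
```

View pics/scene0.png

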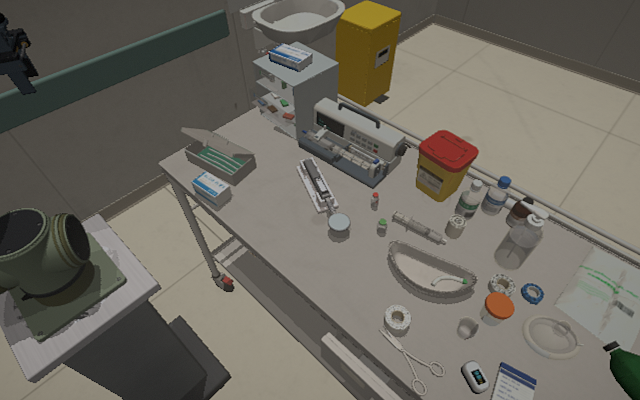

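View pics/top0.png

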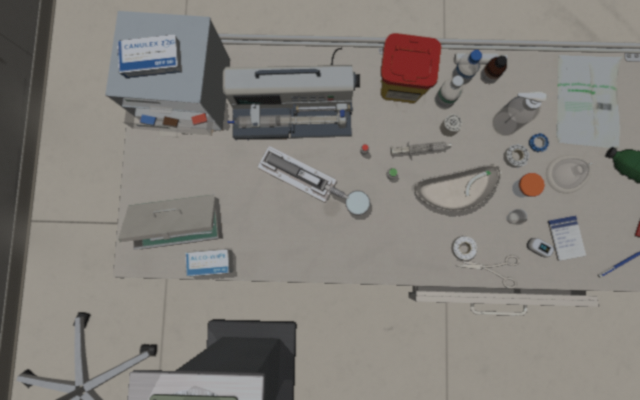

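The top view shows the dock at about (297,173), the mirror disc at (357,202) and the vials at (365,149) and (392,173). The scene view shows the disc at (340,225). I'll enlarge both and measure.

```bash
cat > h.py <<'E'
import numpy as np, cv2
from workcell import env
def ray(n,u,v):
    m=env.camera_model(n); T=np.array(m["camera_from_world"]); R,t=T[:3,:3],T[:3,3]
    d=np.array([(u-m["cx"])/m["fx"],-(v-m["cy"])/m["fy"],-1.]); return -R.T@t, R.T@d
def onz(n,u,v,z):
    c,d=ray(n,u,v); return c+d*(z-c[2])/d[2]
def proj(n,p):
    m=env.camera_model(n); T=np.array(m["camera_from_world"]); q=T[:3,:3]@np.array(p,float)+T[:3,3]
    return m["cx"]+m["fx"]*q[0]/-q[2], m["cy"]-m["fy"]*q[1]/-q[2]
def tri(u1,v1,u2,v2):
    (a,d),(b,e)=ray("top",u1,v1),ray("scene",u2,v2)
    s=np.linalg.lstsq(np.c_[d,-e],b-a,rcond=None)[0]; p,q=a+s[0]*d,b+s[1]*e
    return (p+q)/2,np.linalg.norm(p-q)
E
python3 - <<'E'
import cv2,numpy as np
a=cv2.imread("pics/top0.png")[130:230,245:405]; b=cv2.imread("pics/scene0.png")[145:245,280:400]
cv2.imwrite("pics/c1.png",cv2.resize(a,None,fx=5,fy=5,interpolation=cv2.INTER_CUBIC))
cv2.imwrite("pics/c2.png",cv2.resize(b,None,fx=6,fy=6,interpolation=cv2.INTER_CUBIC)[:, :])
from h import *
for z in (37,): print(onz("top",357.5,202.5,z),onz("scene",340,225,z))
print(tri(357.5,202.5,340,223))
E
```

```text
[ 563.99449491 -373.07285463   37.        ] [ 558.26129802 -385.81719173   37.        ]
(array([ 567.18653219, -375.32327994,   26.72499918]), np.float64(4.903649219222652))
```

View pics/c1.png

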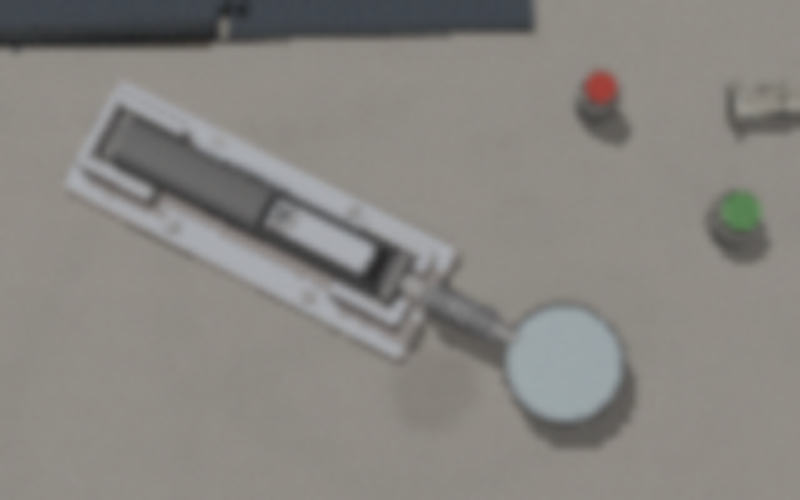

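View pics/c2.png

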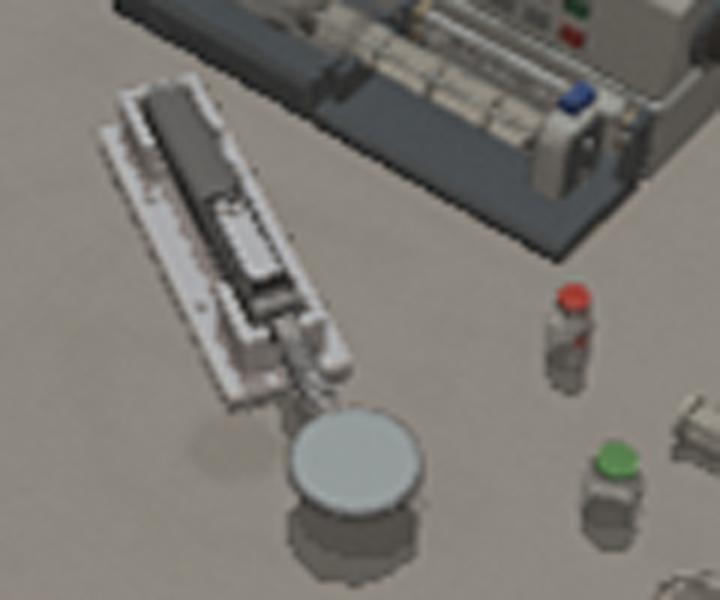

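Crop 1: disc at (565,362), handle tail at about (110,132), white pad at (287,215), sleeve at about (460,305). Crop 2: disc at (355,460), pad at about (232,207). Next I'll refine these with masks.

```bash
python3 - <<'E'
from h import *
def disc(n,r):
    im=cv2.imread(f"pics/{n}0.png"); x0,y0,x1,y1=r
    c=cv2.resize(im[y0:y1,x0:x1],None,fx=4,fy=4,interpolation=cv2.INTER_CUBIC).astype(int)
    m=((c[:,:,0]-c[:,:,2]>2)&(c.sum(2)>400)).astype(np.uint8)
    k=max(cv2.findContours(m,0,2)[0],key=cv2.contourArea); e=cv2.fitEllipse(k)
    print(n,[np.round(v/4,1) for v in (np.array(e[0]),np.array(e[1]))])
    return (e[0][0]+.5)/4-.5+x0,(e[0][1]+.5)/4-.5+y0
a=disc("top",(340,185,375,220)); b=disc("scene",(322,205,358,240)); print(a,b,tri(*a,*b))
f=lambda x,y:((x+.5)/5-.5+245,(y+.5)/5-.5+130)
g=lambda x,y:((x+.5)/6-.5+280,(y+.5)/6-.5+145)
D=onz("top",*a,37); print("disc top/scene",D,onz("scene",*b,37))
P=onz("top",*f(287,215),52); t=onz("top",*f(110,132),46); print("pad",P,onz("scene",*g(232,207),52),"tail",t)
s=onz("top",*f(463,306),37);print("sleeve",s)
for q,L in((t,163+85),(P,151)):
    v=D-q; print(np.linalg.norm(v[:2]),L,"yaw",np.degrees(np.arctan2(v[1],v[0])))
E
```

```text
top [array([17.7, 17.4]), array([22.2, 22.4])]
scene [array([17.1, 16.6]), array([16.2, 20.5])]
(357.37084579467773, 202.05608367919922) (338.70387077331543, 221.22140884399414) (array([ 566.08445361, -373.48532509,   34.25950542]), np.float64(1.7471958518909498))
disc top/scene [ 565.05960051 -372.74429377   37.        ] [ 565.17793864 -375.29935357   37.        ]
pad [ 630.54698461 -238.52345608   52.        ] [ 628.92041261 -242.01952381   52.        ] tail [ 670.23295977 -151.33768708   46.        ]
sleeve [ 591.11057148 -323.74336887   37.        ]
245.11695368287144 248 yaw -115.40882048865295
149.34467096465875 151 yaw -116.00810586595995
```

```bash
python3 -m jog '{"jaw":[0,0,0,0,0,0,0,0,0,0],"slide":[[-0.8,-0.65,0],[-0.9,-0.5,0],[-0.95,-0.35,0],[-1,-0.2,0],[-1,-0.05,0],[-1,0.1,0],[-1,0.25,0],[-0.9,0.4,0],[-0.85,0.5,0],[-0.8,0.6,0]],"spin":[1,1,1,1,1,1,1,1,1,1]}' 20; python3 - <<'E'
from h import *
print("knob",tri(343,107,376,161)); print("vials",onz("top",365,148,44),onz("top",393,172.5,39))
print("tray corner top", [onz("top",351,136,z) for z in (0,30)], onz("scene",372.5,188,0))
E
```

```text
time_s: 1.1
ee_pos: [384.6, 271.0, 232.5]
ee_rot: [-180.0, 0.0, 76.7]
force: [0.5, 0.1, -0.6]
gripper_width: 14.3
gripper_force: 0.0
knob (array([ 784.9160373 , -329.27112342,   71.38205006]), np.float64(8.987307322914406))
vials [ 696.52792675 -388.43318453   44.        ] [ 638.94613704 -457.29066684   39.        ]
tray corner top [array([ 737.98009719, -355.89048823,    0.        ]), array([ 729.48983196, -354.58833658,   30.        ])] [ 747.47100089 -349.51247233    0.        ]
```

```bash
python3 -m jog '{"jaw":[0,0,0,0,0,0,0,0,0,0],"slide":[[-0.76,0.95,0],[-0.76,0.95,0],[-0.76,0.98,0],[-0.76,0.98,0],[-0.76,0.98,0],[-0.76,0.98,0],[-0.76,0.98,0],[-0.76,0.98,0],[-0.76,0.98,0],[-0.76,0.98,0]],"spin":[0.78,0.78,0,0,0,0,0,0,0,0]}'; cat >> h.py <<'E'
def go(x,y,z,yaw=64.2):
    s=env.state(); p=s["ee_pos"]; w=s["ee_rot"][2]; a=np.radians(w); d=np.array([x,y,z])-p
    print("units",np.round([d[0]*np.cos(a)+d[1]*np.sin(a),d[0]*np.sin(a)-d[1]*np.cos(a),-d[2]],1)/30,"spin",round((w-yaw)/8,3),"pos",np.round(p,1),"yaw",round(w,2),"F",np.round(s["force"],1),"t",s["time_s"],"w",s["gripper_width"])
E
python3 -c "
from h import *
go(635.3,-229,100)"
```

```text
time_s: 2.1
ee_pos: [560.5, -54.5, 232.3]
ee_rot: [-179.9, 0.0, 64.5]
force: [0.2, 0.2, 0.9]
gripper_width: 0.7
gripper_force: 0.0
units [-4.18  4.75  4.41] spin 0.043 pos [560.5 -54.5 232.3] yaw 64.55 F [0.2 0.2 0.9] t 2.1 w 0.7103412355746311
```

```bash
python3 -m jog '{"jaw":[0,0,0,0,0,0,0,0,0,0],"slide":[[-0.6,0.6,0.2],[-0.6,0.6,0.6],[-0.6,0.7,0.6],[-0.6,0.7,0.6],[-0.6,0.7,0.6],[-0.6,0.7,0.6],[-0.3,0.5,0.6],[0,0,0.4],[0,0,0],[0,0,0]],"spin":[0,0,0,0,0,0,0,0,0,0]}' ; python3 -c "
from h import *
go(635.3,-229,80)
for n in('top','scene'):
    f=env.grab_frame(n)[:,:,::-1]; f=f[130:230,245:405] if n=='top' else f[145:245,280:400]
    cv2.imwrite(f'pics/p_{n}.png',cv2.resize(f,None,fx=4,fy=4,interpolation=cv2.INTER_CUBIC))
a=cv2.imread('pics/p_top.png');b=cv2.imread('pics/p_scene.png');cv2.imwrite('pics/p.png',np.hstack([cv2.resize(a,(400,250)),cv2.resize(b,(400,333))[:250]]))
"
```

```text
time_s: 3.1
ee_pos: [631.5, -215.7, 106.8]
ee_rot: [-179.9, -0.0, 64.6]
force: [0.4, -0.2, 0.3]
gripper_width: 0.4
gripper_force: 0.0
units [-0.34666667  0.30333333  0.89333333] spin 0.049 pos [ 631.5 -215.7  106.8] yaw 64.59 F [ 0.4 -0.2  0.3] t 3.1 w 0.411801485901371
```

View pics/p_scene.png

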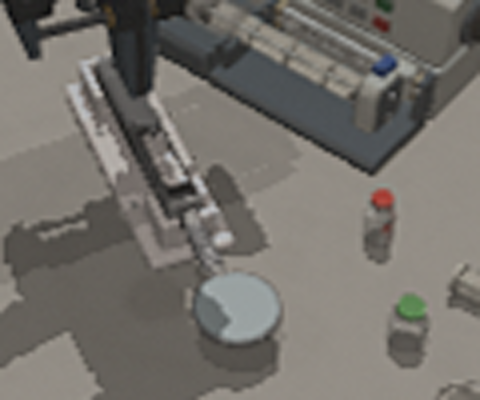

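The closed fingers are just behind the pad, with tips at crop (140,90) and the pad at about (160,145). This matches the plan, so I'll move on to the pad and press.

```bash
python3 -m jog '{"jaw":[0,0,0,0],"slide":[[-0.35,0.3,0.4],[0,0,0.5],[0,0,0.15],[0,0,0]],"spin":[0.05,0,0,0]}' ; python3 -m jog '{"jaw":[0,0,0,0,0],"slide":[[0,0,0.07],[0,0,0.05],[0,0,0.05],[0,0,0.05],[0,0,0]],"spin":[0,0,0,0,0]}'; python3 -c "
from h import *
go(635.3,-229,66.5)"
```

```text
time_s: 3.6
ee_pos: [634.5, -229.7, 73.3]
ee_rot: [-179.8, 0.0, 64.1]
force: [-0.3, -0.3, 0.6]
gripper_width: 0.5
gripper_force: 0.0
time_s: 4.1
ee_pos: [636.1, -229.6, 69.1]
ee_rot: [179.9, -0.1, 64.2]
force: [0.2, 1.8, 2.2]
gripper_width: 0.4
gripper_force: 1.2
units [ 0.00666667 -0.03333333  0.08666667] spin -0.006 pos [ 636.1 -229.6   69.1] yaw 64.15 F [0.2 1.8 2.2] t 4.1 w 0.39054752463606895
```

```bash
python3 -m jog '{"jaw":[0,0,0,0],"slide":[[0,0,0.05],[0,0,0.03],[0,0,0],[0,0,0]],"spin":[0,0,0,0]}'; python3 -c "
from h import *
from h import *
im=cv2.cvtColor(env.grab_frame('scene'),cv2.COLOR_RGB2BGR)
x0,y0,x1,y1=318,200,365,245
c=cv2.resize(im[y0:y1,x0:x1],None,fx=4,fy=4,interpolation=cv2.INTER_CUBIC); cv2.imwrite('pics/r1.png',cv2.resize(im[145:245,280:400],None,fx=4,fy=4,interpolation=cv2.INTER_CUBIC))
go(635.3,-229,66.5)"
```

```text
time_s: 4.5
ee_pos: [635.7, -230.2, 66.2]
ee_rot: [180.0, 0.0, 64.2]
force: [1.4, 1.6, 1.9]
gripper_width: 0.6
gripper_force: 0.8
units [ 0.03 -0.03 -0.01] spin -0.006 pos [ 635.7 -230.2   66.2] yaw 64.15 F [1.2 0.8 1.3] t 4.55 w 0.3915160984579436
```

View pics/r1.png

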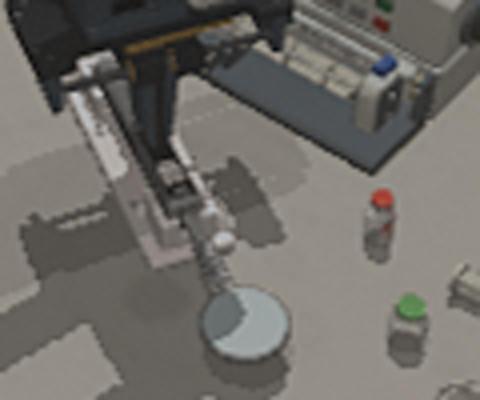

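The disc moved along the rod from crop (237,307) to (245,323), so the rod is released. I'll let it settle, lift, and measure the disc again.

```bash
python3 -m jog '{"jaw":[0,0,0,0,0,0,0,50,50,50],"slide":[[0,0,0],[0,0,0],[0,0,0],[0,0,-0.7],[0,0,-0.8],[0,0,-0.8],[0.5,0,-0.5],[1,0,0],[0.5,0,0],[0,0,0]],"spin":[0,0,0,0,0,0,0,0,0,0]}'; python3 - <<'E'
from h import *
def disc(n,r):
    im=env.grab_frame(n)[:,:,::-1]; x0,y0,x1,y1=r; cv2.imwrite(f"pics/d_{n}.png",im)
    c=cv2.resize(im[y0:y1,x0:x1],None,fx=4,fy=4,interpolation=cv2.INTER_CUBIC).astype(int)
    m=((c[:,:,0]-c[:,:,2]>2)&(c.sum(2)>250)).astype(np.uint8)
    k=max(cv2.findContours(m,0,2)[0],key=cv2.contourArea); e=cv2.fitEllipse(k)
    print(n,np.array(e[1])/4)
    return (e[0][0]+.5)/4-.5+x0,(e[0][1]+.5)/4-.5+y0
a=disc("top",(340,185,380,230)); b=disc("scene",(322,205,364,250)); print(a,b,tri(*a,*b),onz("top",*a,37),onz("scene",*b,37))
go(582.6,-337.8,33)
E
```

```text
time_s: 5.55
ee_pos: [661.7, -174.4, 149.3]
ee_rot: [-179.9, 0.0, 64.3]
force: [-0.9, -0.3, -0.6]
gripper_width: 21.4
gripper_force: 0.0
top [23.30835533 23.52715874]
scene [16.61244392 21.10996246]
(362.5198230743408, 204.95333099365234) (340.72836112976074, 225.23030281066895) (array([ 559.44602442, -386.04326494,   34.76107545]), np.float64(2.064799896739129)) [ 558.38105582 -385.1987069    37.        ] [ 558.98676469 -387.67747153   37.        ]
units [-5.98333333 -0.01        3.87333333] spin 0.001 pos [ 661.  -176.3  149.2] yaw 64.2 F [-0.1 -0.5  0.4] t 5.65 w 29.456334515691214
```

The rod moved 14.0 mm, so the sleeve is at about (582.6,-337). Now I'll go there.

```bash
python3 -m jog '{"jaw":[50,50,50,50,50,50,50,50,50,50],"slide":[[-0.9,0,0.3],[-1,0,0.3],[-1,0,0.3],[-1,0,0.3],[-1,0,0.4],[-0.9,0,0.5],[-0.18,0,0.5],[0,0,0.3],[0,0,0],[0,0,0]],"spin":[0,0,0,0,0,0,0,0,0,0]}'; python3 -c "
from h import *
go(582.6,-337.2,33)"
```

```text
time_s: 6.65
ee_pos: [584.1, -336.7, 63.3]
ee_rot: [180.0, -0.0, 64.2]
force: [0.6, 0.4, 0.8]
gripper_width: 50.4
gripper_force: 0.0
units [-0.03666667 -0.03666667  1.01      ] spin 0.002 pos [ 584.1 -336.7   63.3] yaw 64.21 F [0.6 0.4 0.8] t 6.65 w 50.416725050709225
```

```bash
python3 -m jog '{"jaw":[50,50,50,50,40,30,20,10,10,10],"slide":[[-0.04,-0.04,0.3],[0,0,0.3],[0,0,0.25],[0,0,0.15],[0,0,0],[0,0,0],[0,0,0],[0,0,0],[0,0,0],[0,0,0]],"spin":[0,0,0,0,0,0,0,0,0,0]}' 25; python3 -m jog '{"jaw":[5,5,5,5],"slide":[[0,0,0],[0,0,0],[0,0,0],[0,0,0]],"spin":[0,0,0,0]}' 25; python3 -c "
from h import *
go(582.6,-337.2,33)
cv2.imwrite('pics/g.png',cv2.resize(env.grab_frame('scene')[145:265,280:400,::-1],None,fx=4,fy=4,interpolation=cv2.INTER_CUBIC))"
```

```text
time_s: 7.65
ee_pos: [582.0, -338.2, 33.5]
ee_rot: [180.0, 0.0, 64.2]
force: [-0.1, -0.7, 0.1]
gripper_width: 14.0
gripper_force: 25.0
time_s: 8.05
ee_pos: [582.0, -338.2, 33.5]
ee_rot: [180.0, 0.0, 64.2]
force: [-0.3, -0.2, 2.8]
gripper_width: 14.4
gripper_force: 25.0
units [0.03666667 0.00333333 0.01666667] spin -0.005 pos [ 582.  -338.2   33.5] yaw 64.16 F [-0.3 -0.2  2.8] t 8.05 w 14.417917344092684
```

View pics/g.png

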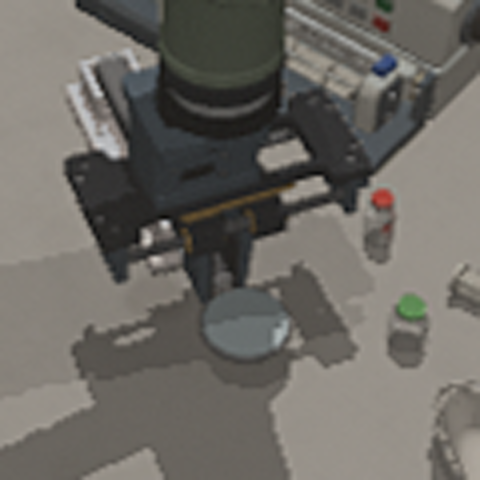

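The fingers hold the sleeve at 14.4 mm opening, just behind the disc, which is at crop (246,323). Now I'll pull.

```bash
python3 -m jog '{"jaw":[5,5,5,5,5,5],"slide":[[-0.15,0,0],[-0.25,0,0],[-0.25,0,0],[-0.25,0,0],[-0.25,0,0],[-0.1,0,0]],"spin":[0,0,0,0,0,0]}' 35;  python3 -m jog '{"jaw":[5,5,5,5,5,5],"slide":[[-0.15,0,0],[-0.2,0,0],[-0.2,0,0],[-0.2,0,0],[-0.2,0,0],[-0.1,0,0]],"spin":[0,0,0,0,0,0]}'; python3 -c "
from h import *
go(540.8,-424.8,33)"
```

```text
time_s: 8.7
ee_pos: [565.0, -372.9, 33.1]
ee_rot: [-180.0, 0.0, 64.1]
force: [0.4, 0.2, 2.3]
gripper_width: 14.2
gripper_force: 35.0
time_s: 9.3
ee_pos: [551.5, -400.7, 33.1]
ee_rot: [-180.0, -0.0, 64.1]
force: [1.1, 1.9, 2.5]
gripper_width: 14.2
gripper_force: 35.0
units [-0.87666667  0.03        0.00333333] spin -0.008 pos [ 551.5 -400.7   33.1] yaw 64.13 F [1.1 1.9 2.5] t 9.3 w 14.199940439168012
```

```bash
python3 -m jog '{"jaw":[5,5,5,5,5,5],"slide":[[-0.15,0,0],[-0.2,0,0],[-0.2,0,0],[-0.15,0,0],[-0.1,0,0],[-0.05,0,0]],"spin":[0,0,0,0,0,0]}';  python3 -m jog '{"jaw":[5,5,5,5],"slide":[[-0.08,0,0],[-0.08,0,0],[0,0,0],[0,0,0]],"spin":[0,0,0,0]}'; python3 -c "
from h import *
go(540.8,-424.8,33)"
```

```text
time_s: 9.9
ee_pos: [540.4, -423.5, 33.1]
ee_rot: [-180.0, 0.0, 64.1]
force: [-0.0, 2.1, 0.7]
gripper_width: 14.2
gripper_force: 35.0
time_s: 10.3
ee_pos: [538.9, -426.7, 33.1]
ee_rot: [-180.0, -0.1, 64.1]
force: [2.3, 4.5, 1.1]
gripper_width: 14.0
gripper_force: 35.0
units [0.08333333 0.03       0.00333333] spin -0.007 pos [ 538.9 -426.7   33.1] yaw 64.15 F [2.3 4.5 1.1] t 10.3 w 14.03324058413392
```

```bash
python3 -m jog '{"jaw":[5,5,5,5],"slide":[[-0.08,0,0],[-0.08,0,0],[0,0,0],[0,0,0]],"spin":[0,0,0,0]}';python3 -m jog '{"jaw":[5,5,5,5],"slide":[[-0.08,0,0],[-0.08,0,0],[0,0,0],[0,0,0]],"spin":[0,0,0,0]}'; python3 -c "
from h import *
go(540.8,-424.8,33)"
```

```text
time_s: 10.7
ee_pos: [538.5, -426.7, 32.5]
ee_rot: [-179.9, -0.5, 64.1]
force: [8.4, 15.1, 1.5]
gripper_width: 14.3
gripper_force: 35.0
time_s: 11.1
ee_pos: [538.1, -426.8, 31.9]
ee_rot: [-179.8, -0.9, 64.0]
force: [14.4, 26.0, -0.2]
gripper_width: 14.3
gripper_force: 35.0
units [ 0.1         0.05333333 -0.03666667] spin -0.027 pos [ 538.1 -426.8   31.9] yaw 63.98 F [14.4 26.  -0.2] t 11.1 w 14.286864164673121
```

That's the end stop: 30 N and no more travel. Now I'll unload it, release, lift and measure.

```bash
python3 -m jog '{"jaw":[5,5,5,5,20,35,50,50,50],"slide":[[0.1,0,0],[0.1,0,0],[0.1,0,0],[0,0,0],[0,0,0],[0,0,0],[0,0,0],[0,0,0],[0,0,0]],"spin":[0,0,0,0,0,0,0,0,0]}'; python3 -m jog '{"jaw":[50,50,50,50,50,50,50],"slide":[[0,0,-0.5],[0,0,-0.7],[0,0,-0.8],[0.5,0,-0.5],[1,0,0],[1,0,0],[1,0,0]],"spin":[0,0,0,0,0,0,0]}';  python3 - <<'E'
from h import *
def disc(n,r):
    im=env.grab_frame(n)[:,:,::-1]; x0,y0,x1,y1=r; cv2.imwrite(f"pics/e_{n}.png",im)
    c=cv2.resize(im[y0:y1,x0:x1],None,fx=4,fy=4,interpolation=cv2.INTER_CUBIC).astype(int)
    m=((c[:,:,0]-c[:,:,2]>2)&(c.sum(2)>250)).astype(np.uint8)
    k=max(cv2.findContours(m,0,2)[0],key=cv2.contourArea); e=cv2.fitEllipse(k)
    print(n,np.array(e[1])/4)
    return (e[0][0]+.5)/4-.5+x0,(e[0][1]+.5)/4-.5+y0
a=disc("top",(380,205,430,255)); b=disc("scene",(325,235,385,285)); print(a,b,tri(*a,*b),onz("top",*a,37),onz("scene",*b,37))
go(641,-218,110)
x=cv2.imread("pics/e_scene.png")[145:285,280:400]; cv2.imwrite("pics/e.png",cv2.resize(x,None,fx=4,fy=4,interpolation=cv2.INTER_CUBIC))
E
```

```text
time_s: 12.0
ee_pos: [538.1, -428.4, 33.2]
ee_rot: [-180.0, 0.0, 64.1]
force: [0.1, 0.8, -1.0]
gripper_width: 48.2
gripper_force: 0.0
time_s: 12.7
ee_pos: [584.8, -331.6, 109.2]
ee_rot: [180.0, -0.0, 64.1]
force: [0.8, -0.2, -0.7]
gripper_width: 49.7
gripper_force: 0.0
top [23.05604553 23.7895031 ]
scene [18.62950706 22.63812256]
(399.32901763916016, 223.57161903381348) (356.8321647644043, 255.63664627075195) (array([ 516.99822752, -474.67814188,   34.61165781]), np.float64(2.1889624478878376)) [ 515.98034612 -473.55664549   37.        ] [ 516.62783073 -476.15738733   37.        ]
units [ 4.13333333  0.05333333 -0.03333333] spin 0.023 pos [ 586.  -329.1  109. ] yaw 64.38 F [-0.7 -0.3  0.2] t 12.8 w 49.99255241041105
```

View pics/e.png

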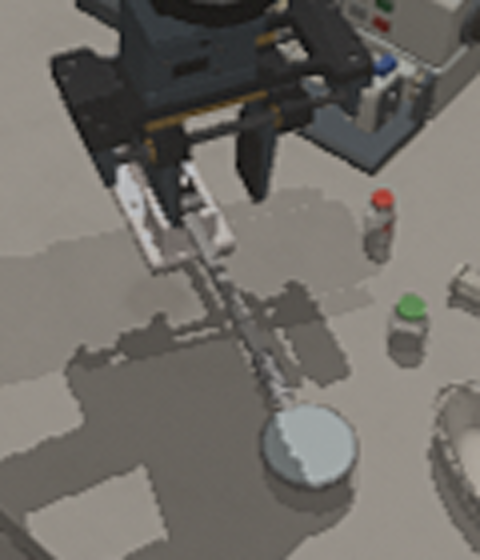

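The disc is 112 mm from its closed position (110 mm travel plus about 2 mm of play), on a heading of -115.8°, so the rod is fully extended. I'll move to the grip point at about (639.5,-220).

```bash
python3 -m jog '{"jaw":[56,56,56,56,56,56,56,56],"slide":[[0.8,0,0],[0.9,0,0],[0.9,0,0],[0.8,0,0],[0.6,0.05,0],[0,0,0.4],[0,0,0.4],[0,0,0]],"spin":[0.02,0,0,0,0,0,0,0]}'; python3 -c "
from h import *
go(639.5,-220.1,34)
x=env.grab_frame('scene')[145:245,280:400,::-1]; cv2.imwrite('pics/k.png',cv2.resize(x,None,fx=5,fy=5,interpolation=cv2.INTER_CUBIC))"
```

```text
time_s: 13.6
ee_pos: [635.8, -226.6, 81.2]
ee_rot: [-179.7, 0.1, 63.9]
force: [0.1, -0.0, -0.2]
gripper_width: 55.9
gripper_force: 0.0
units [0.25       0.01333333 1.57333333] spin -0.032 pos [ 635.8 -226.6   81.2] yaw 63.95 F [ 0.1 -0.  -0.2] t 13.6 w 55.923087292908775
```

View pics/k.png

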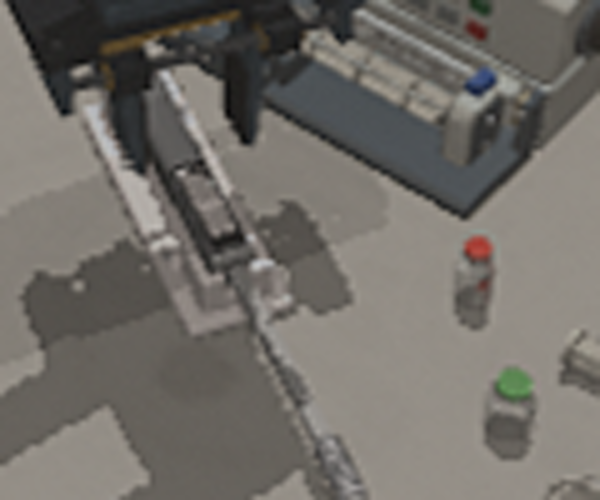

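The fingers straddle the handle, at crop (130,110) and (240,100), behind the catch at (205,190). The rod is out. Now I'll descend and grip.

```bash
python3 -m jog '{"jaw":[56,56,56,56,56,40,30,20,15,15],"slide":[[0.25,0.01,0.3],[0,0,0.45],[0,0,0.45],[0,0,0.25],[0,0,0.1],[0,0,0],[0,0,0],[0,0,0],[0,0,0],[0,0,0]],"spin":[-0.03,0,0,0,0,0,0,0,0,0]}' 30; python3 -m jog '{"jaw":[10,10,10,10],"slide":[[0,0,0],[0,0,0],[0,0,0],[0,0,0]],"spin":[0,0,0,0]}' 58
```

```text
time_s: 14.65
ee_pos: [640.6, -219.1, 38.2]
ee_rot: [-179.9, -0.0, 64.2]
force: [-3.6, 2.2, 4.8]
gripper_width: 26.1
gripper_force: 30.0
time_s: 15.05
ee_pos: [640.6, -219.1, 38.2]
ee_rot: [-179.9, -0.0, 64.2]
force: [-5.1, 2.2, 5.2]
gripper_width: 25.7
gripper_force: 58.0
```

```bash
python3 -m jog '{"jaw":[10,10,10,10,10,10,10,10,10,10],"slide":[[0,0,-0.1],[0,0,-0.2],[0,0,-0.3],[0,0,-0.3],[0,0,-0.4],[0,0,-0.4],[0,0,-0.4],[0,0,-0.4],[0,0,-0.4],[0,0,-0.4]],"spin":[0,0,0,0,0,0,0,0,0,0]}' 60; python3 -m jog '{"jaw":[10,10,10,10,10,10,10,10,10,10],"slide":[[0,0,-0.4],[0,0,-0.4],[0,0,-0.4],[0,0,-0.4],[0,0,-0.3],[0,0,-0.2],[0,0,-0.1],[0,0,0],[0,0,0],[0,0,0]],"spin":[0,0,0,0,0,0,0,0,0,0]}'; python3 - <<'E'
from h import *
go(640,-220,200)
f={n:env.grab_frame(n)[:,:,::-1] for n in("scene","top")}
cv2.imwrite("pics/f.png",np.hstack([cv2.resize(f["scene"][80:260,260:420],None,fx=2.4,fy=2.4,interpolation=cv2.INTER_CUBIC),cv2.resize(f["top"][90:270,260:420],None,fx=2.4,fy=2.4,interpolation=cv2.INTER_CUBIC)]))
u=np.array([-.435,-.9,0]); g=np.array(env.state()["ee_pos"]); print(proj("scene",g+283*u),proj("top",g+283*u))
E
```

```text
time_s: 16.05
ee_pos: [641.6, -219.7, 137.9]
ee_rot: [180.0, -0.0, 64.2]
force: [0.1, -0.4, -4.1]
gripper_width: 26.0
gripper_force: 60.0
time_s: 17.05
ee_pos: [641.3, -219.5, 202.0]
ee_rot: [-179.9, 0.0, 64.2]
force: [-0.5, -0.3, -3.1]
gripper_width: 25.6
gripper_force: 60.0
units [-0.03333333 -0.03333333  0.06666667] spin 0.005 pos [ 641.3 -219.5  202. ] yaw 64.24 F [-0.5 -0.3 -3.1] t 17.05 w 25.588962736212025
(np.float64(362.4028129633367), np.float64(212.1256008189471)) (np.float64(412.5235708828378), np.float64(215.93354839121457))
```

View pics/f.png

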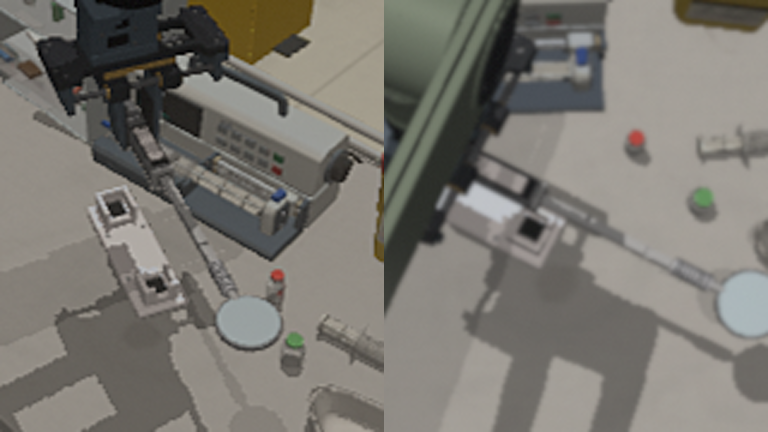

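The mirror is out of the dock. The disc is at scene (363,214) and top (412,216), against (362,212) and (412.5,216) predicted for a level, fully extended mirror. The vials have not moved. I'll hold briefly and hand in.

```bash
python3 -m jog '{"jaw":[10,10,10,10,10],"slide":[[0,0,0],[0,0,0],[0,0,0],[0,0,0],[0,0,0]],"spin":[0,0,0,0,0]}'; python3 -c "
from workcell import env
print(env.job_done())"
```

```text
time_s: 17.65
ee_pos: [641.6, -219.6, 202.7]
ee_rot: [180.0, -0.0, 64.2]
force: [-0.2, -0.4, -2.9]
gripper_width: 25.7
gripper_force: 60.0
the job is handed in; nothing more can be done
None
```

I released the rod, pulled it out to the hard second stop, and handed the job in at 17.65 s with the mirror held about level, face up, by its handle about 18 cm above the worktop; I did not check separately that the catch had locked, and the vials were undisturbed in the last pictures, while the carton and tape roll were well away from every move.

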